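Try roller sleeves on the gauge spindles and reject the tight one

TASK

Find out which of the two orange roller sleeves fits: push each one along its cradle onto the brass spindle ahead of it as far as it will go. Only when both have been tried, draw the one that stopped short back off its spindle and lay it gently on its side in the blue tray; leave the one that went fully home against the blue back plate where it is. Do not disturb the paint tub, the paint can or the spatula.

Things in the scene. Friction and masses are not known exactly. Their poses are not given: they have to be found in the camera images.
- gauge: fixed gauge: grey base 290 x 240 x 12 mm, two parallel cradles (pairs of 10 mm steel bars, tops 53 mm above the table, x = -155 to +100 mm) leading +x to an upright blue back plate (110 mm high, face at x = +100 mm) with two equal brass spindles. Origin on the table below the cradles; x axis along the cradles towards the plate, z up. Cradle axes at y = +65 and -65 mm, 75 mm above the table
- seat_1 (a point): where the origin of a sleeve lies when fully home (mouth against the back plate) in the cradle at the gauge's y = +65 mm: gauge x = +50 mm, 75 mm up. The spindle is 36 mm in diameter and 85 mm long, chamfered nose at gauge x = +15 mm. The tight sleeve stops about 55 mm short of its seat, with 30 mm of spindle inside it
- seat_2 (a point): the same for the cradle at the gauge's y = -65 mm
- sleeve_a: hard orange plastic roller sleeve: tube 100 mm long, 56 mm outside, about 160 g; open mouth (41 mm bore) at one end, flat cap with white band at the other. Origin: middle of its axis; x axis runs along the tube from cap to mouth. Starts in one of the cradles, mouth towards the spindle. Both sleeves look alike outside; one is too tight deep in its bore, which one only the trial shows
- sleeve_b: hard orange plastic roller sleeve: tube 100 mm long, 56 mm outside, about 160 g; open mouth (41 mm bore) at one end, flat cap with white band at the other. Origin: middle of its axis; x axis runs along the tube from cap to mouth. Starts in one of the cradles, mouth towards the spindle. Both sleeves look alike outside; one is too tight deep in its bore, which one only the trial shows
- tray: fixed open blue plastic tray for rejects, 200 mm (x) by 170 mm (y) outside, 35 mm high, walls and floor 5 mm thick. Origin: centre of its underside
- paint_tub: bystander: paint jar, 74 mm in diameter, 75 mm high, origin at the centre of its underside
- paint_can: bystander: small paint can, 80 mm in diameter, 85 mm high, origin at the centre of its underside
- spatula: bystander: painting spatula 190 mm long lying flat, handle to its -x, origin near its middle
Mind the look-alikes: they are no part of the job. Leave any black or turquoise look-alike of the sleeve_b alone.

How it is judged (in metres and radians):
On the way:
1. both sleeves have been pushed onto their spindles as far as they go: the good one fully home (within 7 mm), the tight one to its stop (within about 8 mm) ((distance between sleeve_a and seat_1 below 0.007 m or distance between sleeve_a and seat_2 below 0.007 m) and x of sleeve_b in the frame of gauge above -0.013 m and z of sleeve_b in the frame of gauge between 0.067 and 0.083 m and (distance between sleeve_b and seat_1 below 0.075 m or distance between sleeve_b and seat_2 below 0.075 m) and angle between the x axis of sleeve_b and the x axis of gauge, either way round below 0.1 rad), for 0.2 s.
At the end, for the whole second after the job is handed in: the sleeve that fits is fully home on its spindle (origin within 7 mm of the seat point); the tight sleeve lies on its side on the floor of the tray, its origin inside the tray's walls and under 43 mm above the tray's underside; both at rest (under 60 mm/s) ((distance between sleeve_a and seat_1 below 0.007 m or distance between sleeve_a and seat_2 below 0.007 m) and x of sleeve_b in the frame of tray between -0.095 and 0.095 m and y of sleeve_b in the frame of tray between -0.08 and 0.08 m and z of sleeve_b in the frame of tray below 0.043 m and angle between sleeve_b's own x axis and vertical between 1.3 and 1.85 rad and linear speed of each of sleeve_b, sleeve_a below 0.06 m/s); the robot touches nothing.
It fails at once if the tight sleeve is dropped into the tray (faster than 0.9 m/s close above its floor) (x of sleeve_b in the frame of tray between -0.095 and 0.095 m and y of sleeve_b in the frame of tray between -0.08 and 0.08 m and z of sleeve_b in the frame of tray below 0.08 m and linear speed of sleeve_b above 0.9 m/s).
It fails at once if the paint tub, paint can or spatula is moved more than 20 mm (distance of any of paint_tub, paint_can, spatula from where it was at the start of the episode above 0.02 m).
It also fails if it takes over 61 s, if anything falls off the work surface, if the arm or the gripper's body presses on something with over 40 N, if the wrist force passes 120 N, or if a joint passes its speed limit or range.

ROBOT

A 6-joint arm with a two-finger parallel gripper is mounted at the origin on the work surface. World frame = base frame: x ahead of the robot, y to its left, z up, the work surface at z = 0. Lengths are in mm, angles in degrees, forces in N, time in s.
With the tool pointing down it reaches from about 300 to 750 mm from the base axis. Payload 8.5 kg.
Tool frame: the origin (TCP) lies midway between the tips of the shut fingers; the grasp point (between the pads) lies 19 mm behind it; z points along the fingers, y is the line along which they close (so a half turn about z gives the same grasp; the last joint's range is limited). The gripper opens to 88 mm and grips with 3 to 60 N. Pads are 18 mm wide; open, the fingers measure 123 mm over their backs; the gripper's body (75 mm by 187 mm) begins 45 mm behind the grasp point.
Start: joints at [-77.195, 21.807, 74.336, -0, 83.858, -12.336], TCP at [233.661, -497.878, 238.748] pointing down, gripper open.
Joint ranges: [-178.18, 178.18], [-50.72, 133.34], [12.68, 142.11], [-81.47, 261.47], [9.98, 163.14], [-165.26, 165.26]. Speed limits (degrees/s): [136.94, 136.94, 180, 180, 180, 180].

INTERFACE

Orientations are given as a 3x3 rotation matrix whose columns are the frame's x, y, z axes.
In Python, from cell import get_state, snapshot, camera_model, sign_off, find_in, masks_of gives the robot as it stands.
- The arm moves only by the tool play_rows, never from a script. Its argument "moves" is a list that holds one entry, the list of rows, each a list of 6 numbers: the shift along the tool's x, y, z in mm, then the turn, a rotation vector about the tool's x, y, z in degrees. In form: [[[tx, ty, tz, rx, ry, rz], ...]]. A call has 1 to 5 rows; each row is the pose to reach, as a shift and turn from the pose commanded when the call began, along the tool's axes at that moment; what a row does not reach only later rows make up. A row lasts 1/12 s, in which the tool goes at most 41.7 mm and 7.16 degrees, less where a joint would pass 70% of its speed; a pose out of reach is approached as far as the arm can. A call with a gripper value outside its range is refused whole. "fingers" is the finger opening in mm, from 0 to 88.1, set as the call begins (left out, the last holds). The fingers move at their own pace and stop on an object; the grip force is fixed at half the most. Time passes only in rows, so rows that repeat a pose let the fingers close. It gives the time, the measured TCP pose, the force, the opening and the grip force at its end, in the units of the state.
- get_state(): the state, without advancing time (a new reading comes with each control period).
- snapshot(name): name is "scene" or "top"; returns the picture (400x640x3 uint8, red, green, blue); there is no depth.
- camera_model(name): a dict with "intrinsics" (3x3 intrinsics, pixels), "D" ([k1, k2, p1, p2, k3] as OpenCV has them; the pictures are not rectified), "position" and "attitude" of the camera in the world. Camera axes: x right, y down, z forward; pixel columns grow to the right and rows downward; lengths in mm; the calibration is good to about 2 mm. A picture is of the moment at which its call begins. camera_model takes no time and is no camera call.
- sign_off(): hands the job in; it is judged then, once.
Trained networks look in the newest picture that a camera, given by its name, has taken for a name from the list of things; names that differ only in an ending like _2 or _b are one class to them, and where a whole thing is asked for, a point or a joint stands for the part that bears it (a point fixed in the world has none). Each returns a list of dicts, best first, with "p" (0 to 1); they miss things now and then, are a little off and sometimes report something else, mostly with a low value. They report only what shows in the picture. A call takes as long as a camera call. They do not tell look-alikes from the thing itself.
- find_in(camera, thing): "at" ([column, row] in pixels, amid what is visible of it).
- masks_of(camera, thing): "region" (400x640 bool, what is visible of it) and "at" ([column, row] in pixels, amid what is visible of it).
The state is a dict: "t": time; "q": joint angles; "joint_vel": joint speeds; "tau": joint torques, N m; "ee_pos": TCP position; "orientation": TCP orientation; "force": force on the tool from outside, world axes, zero at the start; "ft_torque": the same for the moment, N m; "opening": finger opening in mm; "grasp_force": force on a finger pad.
Only numpy, scipy, OpenCV 4.12 (cv2) and the standard library are available. Lean on these libraries where they do the work, as an engineer would, in place of code of your own. Each camera call takes 0.05 s, during which the arm holds its last target. There are 200 camera calls.

## Working session

There is one attempt and no reset: what is moved stays moved. The work goes in short steps, Python scripts to look and compute and a tool call to move; the robot and the scene stay as the last step left them, time stands still between calls to the robot, and variables do not carry over. Pictures are saved under pics/ and viewed, at most 10 in all, crops included, and the job is handed in when it is done.

Besides the shell and the picture viewer there is one more tool, called after "Call:" by a JSON object that holds its "method" and its "body", one argument or row to a line. play_rows: Moves the arm, as the interface text tells. Its arguments: {"type":"object","properties":{"moves":{"type":"array","items":{"type":"array","items":{"type":"array","items":{"type":"number"}}}},"fingers":{"type":"number"}},"required":["moves"]}

```bash
mkdir -p pics; ls; python3 - <<'E'
from cell import *
import cv2,numpy as np
for n in("scene","top"):
    im=snapshot(n); cv2.imwrite(f"pics/{n}0.png",im[:,:,::-1])
    m=camera_model(n); print(n,m)
    for t in("gauge","sleeve_a","tray","paint_tub","paint_can","spatula"):
        print(t,[(round(d["p"],2),np.round(d["at"]).tolist()) for d in find_in(n,t)][:4])
print(get_state())
E
```

```text
pics
scene {'intrinsics': array([[384.42809321,   0.        , 322.2641157 ],
       [  0.        , 384.42809321, 198.28946348],
       [  0.        ,   0.        ,   1.        ]]), 'D': array([-0.05633749,  0.        ,  0.        ,  0.        ,  0.        ]), 'position': array([1083.72912998, -409.67997783,  824.36187041]), 'attitude': array([[ 0.70831482,  0.50587636, -0.49232025],
       [ 0.70563924, -0.52625858,  0.47447357],
       [-0.01906279, -0.68347714, -0.72972296]])}
gauge [(0.76, [340.0, 183.0])]
sleeve_a [(0.91, [280.0, 240.0]), (0.87, [347.0, 190.0]), (0.82, [380.0, 134.0]), (0.66, [312.0, 168.0])]
tray [(0.69, [341.0, 183.0]), (0.65, [204.0, 272.0])]
paint_tub [(0.75, [346.0, 285.0]), (0.48, [281.0, 320.0])]
paint_can [(0.66, [281.0, 318.0])]
spatula []
top {'intrinsics': array([[456.4327704 ,   0.        , 319.66264717],
       [  0.        , 456.4327704 , 194.09949252],
       [  0.        ,   0.        ,   1.        ]]), 'D': array([-0.13311562,  0.        ,  0.        ,  0.        ,  0.        ]), 'position': array([ 442.49943073,   56.4728042 , 1253.24483953]), '
[... 557 characters left out ...]
     8.38591585e+01, -1.23348783e+01]), 'joint_vel': array([ 0.00804656, -0.03586237, -0.01719857,  0.02461781,  0.03239521,
        0.00196611]), 'tau': array([ 7.73252395e-04, -4.37711620e+01, -2.24698341e+01,  7.14060199e-02,
        3.13623331e-02, -6.97242072e-06]), 'ee_pos': array([ 233.64354509, -497.86205998,  238.75415522]), 'orientation': array([[ 9.05283538e-01,  4.24807858e-01,  2.32602888e-06],
       [ 4.24807858e-01, -9.05283537e-01,  3.05165306e-05],
       [ 1.50693777e-05, -2.66379974e-05, -1.00000000e+00]]), 'force': array([-0.23364106, -0.55448197, -0.494614  ]), 'ft_torque': array([ 0.03563377,  0.0240786 , -0.04269417]), 'grasp_force': 0.0, 'opening': 88.44593301690772}
```

View pics/top0.png

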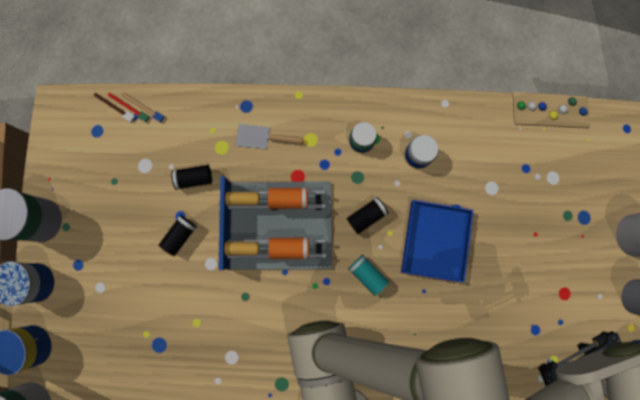

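View pics/scene0.png

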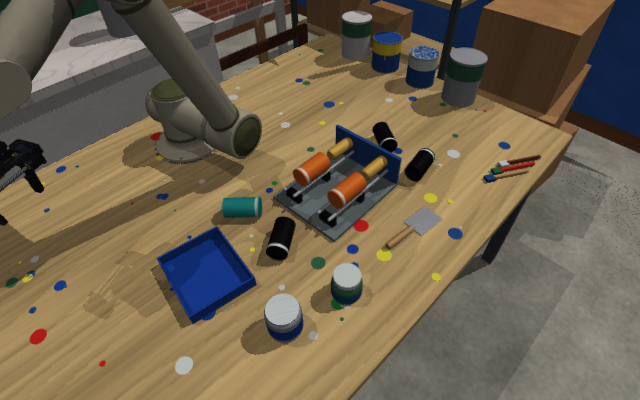

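Top view: the two orange sleeves with white cap bands are at (288,198) and (267,248), both in the cradles. Look-alikes to leave alone: black at (192,177), (177,237) and (367,216), turquoise at (369,276). Tray is at (438,241), tub (363,137), can (422,151), spatula (265,137). An enlarged crop will confirm the sleeves and give me gauge corners.

```bash
cat > h.py <<'E'
import numpy as np,cv2
from cell import *
def ray_z(cam,px,z):
    m=camera_model(cam); px=np.array(px,float).reshape(-1,1,2)
    u=cv2.undistortPoints(px,m["intrinsics"],m["D"]).reshape(-1,2)
    d=np.c_[u,np.ones(len(u))]@m["attitude"].T
    return m["position"]+d*((z-m["position"][2])/d[:,2])[:,None]
def proj(cam,P):
    m=camera_model(cam);R=m["attitude"].T
    return cv2.projectPoints(np.array(P,float).reshape(-1,3),cv2.Rodrigues(R)[0],-R@m["position"],m["intrinsics"],m["D"])[0].reshape(-1,2)
def orange(im):
    h=cv2.cvtColor(im,cv2.COLOR_RGB2HSV)
    m=((h[...,0]<13)&(h[...,1]>150)&(h[...,2]>90)).astype(np.uint8)
    return m
E
python3 - <<'E'
from h import *
im=cv2.imread("pics/top0.png")
c=cv2.resize(im[160:290,205:395],None,fx=4,fy=4,interpolation=cv2.INTER_CUBIC); cv2.imwrite("pics/crop1.png",c)
m=orange(im[:,:,::-1].copy());n,l,s,ce=cv2.connectedComponentsWithStats(m)
for i in range(1,n):
    if s[i,4]>150:
        p=cv2.minAreaRect(np.argwhere(l==i)[:,::-1].astype(np.float32)); print(s[i],ce[i],p,ray_z("top",ce[i],80))
E
```

```text
[268 188  34  20 500] [284.4   197.936] ((284.5, 197.5), (19.0, 33.0), 90.0) [[602.9393958  152.71302874  80.        ]]
[269 238  34   9 244] [285.59016393 241.2704918 ] ((285.45269775390625, 241.51414489746094), (32.92142868041992, 7.996096611022949), 1.7899105548858643) [[490.86446664 145.618217    80.        ]]
[269 247  34  12 254] [285.23228346 253.88188976] ((285.4670104980469, 252.7257537841797), (33.42003631591797, 9.9442777633667), 2.6025619506835938) [[458.64906965 145.42613642  80.        ]]
```

View pics/crop1.png

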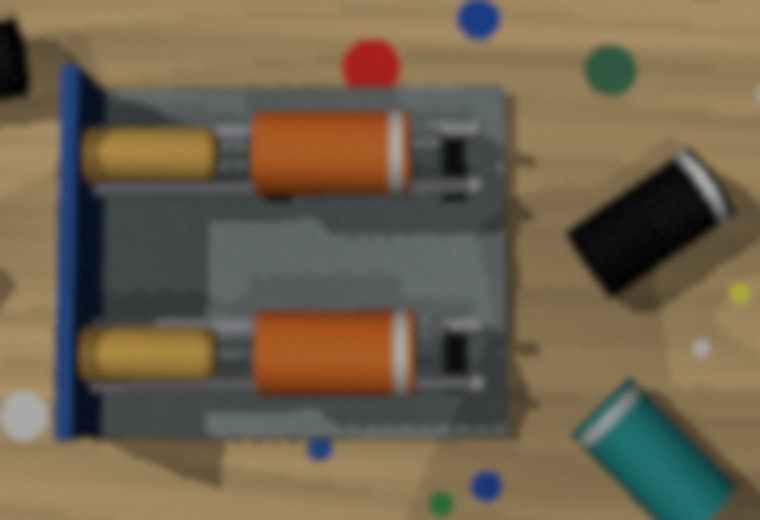

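Crop confirms it: two orange sleeves with white cap bands (crop (330,152) and (333,352)), mouths left towards the brass spindles. The black and turquoise ones lie outside the gauge.

```bash
python3 - <<'E'
from h import *
def P(u,v,z): return ray_z("top",[(u+.5)/4-.5+205,(v+.5)/4-.5+160],z)[0].round(1)
for n,u,v,z in [("s1mouth",252,153,76),("s1cap",411,153,76),("s2mouth",255,353,76),("s2cap",415,353,76),
 ("s1top",330,112,76),("s1bot",330,195,76),("s2top",333,311,76),("s2bot",333,396,76),("nose1",217,154,75),("nose2",216,353,75),("plate t",79,63,110),("plate b",74,437,110),("base rt",506,89,12),("base rb",508,437,12),
 ("cradle end hi",478,128,53),("cradle end",476,382,53)]:print(n,P(u,v,z))
t=masks_of("top","tray")[0]; 
c=cv2.minAreaRect(np.argwhere(t["region"])[:,::-1].astype(np.float32)); print(c)
print(ray_z("top",cv2.boxPoints(c),35).round(0))
for o,z in(("paint_tub",75),("paint_can",85)):
    print(o,ray_z("top",masks_of("top",o)[0]["at"],z*.7).round())
for px in([360,142],[367,216],[369,276]): print(ray_z("top",px,30).round())
E
```

```text
s1mouth [602.5 196.9  76. ]
s1cap [605.2  93.2  76. ]
s2mouth [472.8 189.7  76. ]
s2cap [475.7  86.8  76. ]
s1top [630.9 146.9  76. ]
s1bot [576.3 144.9  76. ]
s2top [501.2 140.4  76. ]
s2bot [446.8 138.5  76. ]
nose1 [601.4 219.9  75. ]
nose2 [472.1 215.   75. ]
plate t [653.1 306.7 110. ]
plate b [416.1 297.3 110. ]
base rt [660.3  31.   12. ]
base rb [422.7  24.2  12. ]
cradle end hi [626.3  49.8  53. ]
cradle end [458.5  47.   53. ]
((437.56689453125, 240.74514770507812), (66.40345764160156, 75.8605728149414), 8.365885734558105)
[[ 415. -155.   35.]
 [ 617. -184.   35.]
 [ 595. -366.   35.]
 [ 392. -333.   35.]]
paint_tub [[776. -50.  52.]]
paint_can [[ 746. -215.   60.]]
[[771. -46.  30.]]
[[566. -67.  30.]]
[[406. -75.  30.]]
```

Call:
{"method": "play_rows", "body": {
  "moves": [
    [[30,-21,0,0,0,-3.3],[61,-42,0,0,0,-6.7],[91,-64,0,0,0,-10],[122,-85,0,0,0,-13.4],[152,-106,0,0,0,-16.7]]
  ],
  "fingers": 80
}}

```text
t: 1.27
ee_pos: [326.8, -335.7, 238.9]
orientation: [[0.743, 0.669, 0.0], [0.669, -0.743, -0.0], [0.0, 0.0, -1.0]]
force: [0.4, 0.1, 0.2]
opening: 79.7
grasp_force: 0.0
```

Call:
{"method": "play_rows", "body": {
  "moves": [
    [[35,-12,0,0,0,-3.3],[70,-23,0,0,0,-6.7],[106,-35,0,0,0,-10],[141,-47,0,0,0,-13.4],[176,-58,0,0,0,-16.7]]
  ]
}}

```text
t: 1.68
ee_pos: [419.2, -174.9, 239.0]
orientation: [[0.519, 0.854, 0.0], [0.854, -0.519, -0.0], [-0.0, 0.0, -1.0]]
force: [0.3, -0.2, -0.1]
opening: 80.0
grasp_force: 0.0
```

Call:
{"method": "play_rows", "body": {
  "moves": [
    [[37,-1,0,0,0,-3.3],[74,-2,0,0,0,-6.7],[111,-3,0,0,0,-10],[148,-4,0,0,0,-13.4],[185,-5,0,0,0,-16.7]]
  ]
}}

```text
t: 2.1
ee_pos: [511.6, -14.4, 238.9]
orientation: [[0.252, 0.968, 0.0], [0.968, -0.252, -0.0], [-0.0, 0.0, -1.0]]
force: [0.8, -0.8, 1.2]
opening: 80.1
grasp_force: 0.0
```

Call:
{"method": "play_rows", "body": {
  "moves": [
    [[36,10,0,0,0,-3.3],[72,19,0,0,0,-6.7],[107,29,0,0,0,-10],[143,39,0,0,0,-13.4],[179,48,0,0,0,-16.7]]
  ]
}}

```text
t: 2.52
ee_pos: [603.6, 146.4, 238.7]
orientation: [[-0.037, 0.999, 0.0], [0.999, 0.037, -0.0], [-0.0, 0.0, -1.0]]
force: [0.7, -0.2, -0.2]
opening: 79.9
grasp_force: 0.0
```

```bash
cat >> h.py <<'E'
G0=np.array([537.2,202.5]);YAW=91.9
def gp(x,y): 
    a=np.radians(YAW);return G0+x*np.array([np.cos(a),np.sin(a)])+y*np.array([-np.sin(a),np.cos(a)])
def to(x,y,z,yaw=None):
    s=get_state();R=s["orientation"];d=R.T@(np.array([x,y,z])-s["ee_pos"])
    w=np.zeros(3)
    if yaw is not None:
        a=np.radians(yaw);T=np.array([[np.cos(a),np.sin(a),0],[np.sin(a),-np.cos(a),0],[0,0,-1]])
        w=np.degrees(cv2.Rodrigues(R.T@T)[0].ravel())
    print("t",s["t"],"pos",s["ee_pos"].round(1),"shift",d.round(1),w.round(2),"F",s["force"].round(1),"open",round(s["opening"],1),"grip",round(s["grasp_force"],1))
E
python3 - <<'E'
from h import *
to(*gp(-60,-65),59,YAW)
E
```

```text
t 2.5167 pos [603.6 146.4 238.7] shift [ -1.7   0.4 179.7] [0.01 0.   0.22] F [ 0.7 -0.2 -0.2] open 79.9 grip 0.0
```

Call:
{"method": "play_rows", "body": {
  "moves": [
    [[0,0,35,0,0,0],[-1,0,70,0,0,0],[-2,0,100,0,0,0],[-2,0,125,0,0,0.2],[-2,0,145,0,0,0.2]]
  ]
}}

```text
t: 2.93
ee_pos: [602.3, 142.6, 91.4]
orientation: [[-0.03, 1.0, -0.002], [1.0, 0.03, -0.0], [-0.0, -0.002, -1.0]]
force: [0.2, -0.2, -0.0]
opening: 80.1
grasp_force: 0.0
```

Call:
{"method": "play_rows", "body": {
  "moves": [
    [[0,0,15,0,0,0],[0,0,27,0,0,0],[0,0,34,0,0,0],[0,0,35,0,0,0]]
  ]
}}

```text
t: 3.27
ee_pos: [602.5, 142.5, 57.5]
orientation: [[-0.03, 1.0, -0.002], [1.0, 0.03, -0.0], [-0.0, -0.002, -1.0]]
force: [0.3, 0.1, 0.4]
opening: 80.4
grasp_force: 0.0
```

Call:
{"method": "play_rows", "body": {
  "moves": [
    [[0,0,0,0,0,0],[0,0,0,0,0,0],[0,0,0,0,0,0],[0,0,0,0,0,0],[0,0,0,0,0,0]]
  ],
  "fingers": 40
}}

```text
t: 3.68
ee_pos: [604.5, 142.6, 60.0]
orientation: [[-0.03, 1.0, 0.005], [1.0, 0.03, 0.0], [0.0, 0.005, -1.0]]
force: [4.6, 0.0, 2.9]
opening: 55.7
grasp_force: 30.0
```

Call:
{"method": "play_rows", "body": {
  "moves": [
    [[6,1.5,0,0,0,0],[16,1.5,0,0,0,0],[26,1.5,0,0,0,0],[36,1.5,0,0,0,0],[42,1.5,0,0,0,0]]
  ]
}}

```text
t: 4.1
ee_pos: [603.3, 184.2, 59.8]
orientation: [[-0.031, 1.0, 0.0], [1.0, 0.031, -0.002], [-0.002, 0.0, -1.0]]
force: [-1.8, -9.0, 8.0]
opening: 55.5
grasp_force: 30.0
```

Call:
{"method": "play_rows", "body": {
  "moves": [
    [[4,0,0,0,0,0],[8,0,0,0,0,0],[12,0,0,0,0,0],[16,0,0,0,0,0],[20,0,0,0,0,0]]
  ]
}}

```text
t: 4.52
ee_pos: [602.8, 199.0, 59.7]
orientation: [[-0.031, 1.0, -0.001], [0.999, 0.031, -0.012], [-0.012, -0.002, -1.0]]
force: [-2.3, -42.6, 10.5]
opening: 55.7
grasp_force: 30.0
```

It stopped hard (42 N) after about 56 mm of travel, so this is the tight one. I'll release it and go to the other.

Call:
{"method": "play_rows", "body": {
  "moves": [
    [[-3,0,0,0,0,0],[-4,0,0,0,0,0]]
  ]
}}

```text
t: 4.68
ee_pos: [602.7, 198.9, 59.7]
orientation: [[-0.03, 1.0, -0.0], [1.0, 0.03, -0.002], [-0.002, -0.0, -1.0]]
force: [-0.8, -6.0, 6.7]
opening: 55.8
grasp_force: 30.0
```

Call:
{"method": "play_rows", "body": {
  "moves": [
    [[0,0,0,0,0,0],[0,0,0,0,0,0],[0,0,0,0,0,0],[0,0,0,0,0,0]]
  ],
  "fingers": 78
}}

```text
t: 5.02
ee_pos: [602.5, 201.0, 58.5]
orientation: [[-0.031, 1.0, -0.001], [1.0, 0.031, 0.0], [0.0, -0.001, -1.0]]
force: [0.1, 0.0, 0.2]
opening: 77.4
grasp_force: 0.0
```

Call:
{"method": "play_rows", "body": {
  "moves": [
    [[0,0,-10,0,0,0],[0,0,-35,0,0,0],[0,0,-65,0,0,0],[0,0,-90,0,0,0],[0,0,-100,0,0,0]]
  ]
}}

```text
t: 5.43
ee_pos: [603.8, 201.0, 163.2]
orientation: [[-0.031, 1.0, 0.006], [1.0, 0.031, 0.001], [0.001, 0.006, -1.0]]
force: [0.2, 0.4, 0.1]
opening: 78.0
grasp_force: 0.0
```

```bash
python3 - <<'E'
from h import *
p=gp(-62,65)+[1.5,0]; print(p); to(*p,159,YAW)
E
```

```text
[475.79135702 138.37900002]
t 5.4333 pos [603.8 201.  163.2] shift [ -58.7 -129.9    3.3] [ 0.34 -0.04 -0.14] F [0.2 0.4 0.1] open 78.0 grip 0.0
```

Call:
{"method": "play_rows", "body": {
  "moves": [
    [[-8,-18,0,0,0,0],[-22,-50,0,0,0,0],[-37,-82,0,0,0,0],[-51,-114,0,0,0,0],[-58.5,-129,0,0,0,0]]
  ]
}}

```text
t: 5.85
ee_pos: [471.9, 137.4, 158.4]
orientation: [[-0.031, 1.0, -0.003], [1.0, 0.031, -0.0], [-0.0, -0.003, -1.0]]
force: [1.4, 0.0, 0.9]
opening: 78.0
grasp_force: 0.0
```

Call:
{"method": "play_rows", "body": {
  "moves": [
    [[0,0,15,0,0,0],[0,0,45,0,0,0],[0,0,75,0,0,0],[0,0,92,0,0,0],[0,0,100,0,0,0]]
  ]
}}

```text
t: 6.27
ee_pos: [474.2, 138.1, 56.4]
orientation: [[-0.03, 1.0, -0.004], [1.0, 0.03, -0.0], [-0.0, -0.004, -1.0]]
force: [0.0, -0.4, -0.5]
opening: 77.9
grasp_force: 0.0
```

Call:
{"method": "play_rows", "body": {
  "moves": [
    [[0,0,0,0,0,0],[0,0,0,0,0,0],[0,0,0,0,0,0],[0,0,0,0,0,0],[0,0,0,0,0,0]]
  ],
  "fingers": 40
}}

```text
t: 6.68
ee_pos: [474.9, 138.2, 59.7]
orientation: [[-0.031, 1.0, -0.001], [1.0, 0.031, -0.0], [-0.0, -0.001, -1.0]]
force: [-4.3, -2.0, 4.0]
opening: 55.3
grasp_force: 30.0
```

Call:
{"method": "play_rows", "body": {
  "moves": [
    [[6,0,0,0,0,0],[14,0,0,0,0,0],[22,0,0,0,0,0],[30,0,0,0,0,0],[36,0,0,0,0,0]]
  ]
}}

```text
t: 7.1
ee_pos: [473.8, 174.0, 59.9]
orientation: [[-0.031, 1.0, -0.001], [1.0, 0.031, -0.001], [-0.001, -0.001, -1.0]]
force: [-4.9, -6.0, 5.5]
opening: 55.6
grasp_force: 30.0
```

Call:
{"method": "play_rows", "body": {
  "moves": [
    [[8,-0.5,0,0,0,0],[16,-0.5,0,0,0,0],[24,-0.5,0,0,0,0],[32,-0.5,0,0,0,0],[38,-0.5,0,0,0,0]]
  ]
}}

```text
t: 7.52
ee_pos: [472.3, 212.2, 59.7]
orientation: [[-0.031, 1.0, -0.0], [1.0, 0.031, -0.001], [-0.001, -0.001, -1.0]]
force: [-3.9, -6.1, 4.7]
opening: 55.6
grasp_force: 30.0
```

Call:
{"method": "play_rows", "body": {
  "moves": [
    [[6,0,0,0,0,0],[12,0,0,0,0,0],[18,0,0,0,0,0],[24,0,0,0,0,0],[28,0,0,0,0,0]]
  ]
}}

```text
t: 7.93
ee_pos: [471.3, 240.0, 59.7]
orientation: [[-0.031, 1.0, -0.001], [1.0, 0.031, -0.001], [-0.001, -0.001, -1.0]]
force: [-4.4, -6.0, 5.0]
opening: 55.3
grasp_force: 30.0
```

Call:
{"method": "play_rows", "body": {
  "moves": [
    [[3,0,0,0,0,0],[6,0,0,0,0,0],[9,0,0,0,0,0],[12,0,0,0,0,0],[14,0,0,0,0,0]]
  ]
}}

```text
t: 8.35
ee_pos: [470.9, 251.7, 59.7]
orientation: [[-0.032, 0.999, -0.002], [0.999, 0.032, -0.006], [-0.006, -0.002, -1.0]]
force: [-3.8, -31.3, 9.4]
opening: 55.6
grasp_force: 30.0
```

Call:
{"method": "play_rows", "body": {
  "moves": [
    [[2,0,0,0,0,0],[3,0,0,0,0,0],[3,0,0,0,0,0]]
  ]
}}

```text
t: 8.6
ee_pos: [470.8, 251.8, 59.7]
orientation: [[-0.032, 0.999, -0.003], [0.999, 0.032, -0.011], [-0.011, -0.003, -1.0]]
force: [-4.0, -37.6, 11.3]
opening: 55.2
grasp_force: 30.0
```

Call:
{"method": "play_rows", "body": {
  "moves": [
    [[-3,0,0,0,0,0],[-5,0,0,0,0,0]]
  ]
}}

```text
t: 8.77
ee_pos: [470.9, 251.5, 59.7]
orientation: [[-0.03, 1.0, -0.001], [1.0, 0.03, -0.0], [-0.0, -0.001, -1.0]]
force: [-4.5, 4.3, 4.5]
opening: 55.4
grasp_force: 30.0
```

Call:
{"method": "play_rows", "body": {
  "moves": [
    [[0,0,0,0,0,0],[0,0,0,0,0,0],[0,0,0,0,0,0],[0,0,0,0,0,0]]
  ],
  "fingers": 78
}}

```text
t: 9.1
ee_pos: [471.9, 252.4, 59.0]
orientation: [[-0.031, 1.0, 0.001], [1.0, 0.031, 0.0], [0.0, 0.001, -1.0]]
force: [-0.0, 0.3, -0.2]
opening: 77.8
grasp_force: 0.0
```

Call:
{"method": "play_rows", "body": {
  "moves": [
    [[0,0,-10,0,0,0],[0,0,-40,0,0,0],[-20,0,-75,0,0,0],[-55,0,-95,0,0,0],[-90,0,-100,0,0,0]]
  ]
}}

```text
t: 9.52
ee_pos: [475.6, 162.0, 163.0]
orientation: [[-0.033, 0.999, 0.007], [0.999, 0.033, 0.001], [0.0, 0.007, -1.0]]
force: [1.1, 0.1, 0.7]
opening: 78.2
grasp_force: 0.0
```

Call:
{"method": "play_rows", "body": {
  "moves": [
    [[-35,0,0,0,0,0],[-70,0,0,0,0,0],[-105,0,0,0,0,0],[-140,0,0,0,0,0],[-160,0,0,0,0,0]]
  ]
}}

```text
t: 9.93
ee_pos: [479.4, -0.6, 159.6]
orientation: [[-0.029, 1.0, 0.001], [1.0, 0.029, -0.001], [-0.001, 0.001, -1.0]]
force: [0.6, 0.9, 0.9]
opening: 77.7
grasp_force: 0.0
```

```bash
python3 - <<'E'
from h import *
im=snapshot("top")[:,:,::-1]
cv2.imwrite("pics/crop2.png",cv2.resize(im[160:290,205:395],None,fx=4,fy=4,interpolation=cv2.INTER_CUBIC))
to(*gp(-5,-65),159,YAW)
E
```

```text
t 9.9833 pos [479.8  -2.4 159.6] shift [198.6 128.    0.4] [ 0.08  0.1  -0.34] F [ 1.1 -0.9  0.6] open 77.9 grip 0.0
```

View pics/crop2.png

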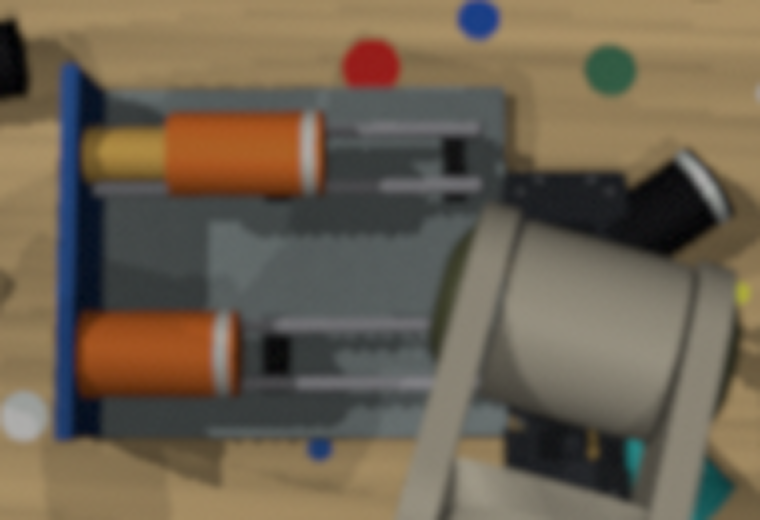

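Sleeve at the lower cradle (crop (155,353)) is fully against the plate. The upper one (crop (245,153)) stopped with about 54 mm of brass showing, so it is the reject.

Call:
{"method": "play_rows", "body": {
  "moves": [
    [[35,22,0,0,0,0],[70,44,0,0,0,0],[105,66,0,0,0,0],[140,90,0,0,0,0],[172,112,0,0,0,0]]
  ]
}}

```text
t: 10.4
ee_pos: [586.6, 180.2, 159.6]
orientation: [[-0.031, 1.0, 0.001], [1.0, 0.031, 0.0], [0.0, 0.001, -1.0]]
force: [1.1, -0.6, 0.5]
opening: 78.1
grasp_force: 0.0
```

Call:
{"method": "play_rows", "body": {
  "moves": [
    [[20,11,0,0,0,0],[28,16,15,0,0,0],[28,16,40,0,0,0],[28,16,65,0,0,0],[28,16,85,0,0,0]]
  ]
}}

```text
t: 10.82
ee_pos: [600.5, 206.9, 72.6]
orientation: [[-0.031, 1.0, -0.001], [1.0, 0.031, -0.0], [-0.0, -0.001, -1.0]]
force: [0.2, 1.1, -1.4]
opening: 77.8
grasp_force: 0.0
```

Call:
{"method": "play_rows", "body": {
  "moves": [
    [[0,0,10,0,0,0],[0,0,14,0,0,0],[0,0,15,0,0,0]]
  ]
}}

```text
t: 11.07
ee_pos: [601.2, 206.3, 59.0]
orientation: [[-0.031, 1.0, 0.0], [1.0, 0.031, 0.0], [0.0, 0.0, -1.0]]
force: [0.2, -0.2, 0.1]
opening: 78.1
grasp_force: 0.0
```

Call:
{"method": "play_rows", "body": {
  "moves": [
    [[0,0,0,0,0,0],[0,0,0,0,0,0],[0,0,0,0,0,0],[0,0,0,0,0,0],[0,0,0,0,0,0]]
  ],
  "fingers": 40
}}

```text
t: 11.48
ee_pos: [602.4, 206.1, 60.0]
orientation: [[-0.03, 1.0, 0.004], [1.0, 0.03, 0.001], [0.0, 0.004, -1.0]]
force: [5.3, 0.7, 3.4]
opening: 55.9
grasp_force: 30.0
```

Call:
{"method": "play_rows", "body": {
  "moves": [
    [[-4,0,0,0,0,0],[-10,0,0,0,0,0],[-18,0,0,0,0,0],[-26,0,0,0,0,0],[-30,0,0,0,0,0]]
  ]
}}

```text
t: 11.9
ee_pos: [603.4, 176.2, 60.1]
orientation: [[-0.03, 1.0, 0.004], [1.0, 0.03, 0.002], [0.002, 0.004, -1.0]]
force: [3.9, 5.4, 4.2]
opening: 55.7
grasp_force: 30.0
```

Call:
{"method": "play_rows", "body": {
  "moves": [
    [[-8,0,0,0,0,0],[-16,0,0,0,0,0],[-24,0,0,0,0,0],[-30,0,0,0,0,0],[-34,0,0,0,0,0]]
  ]
}}

```text
t: 12.32
ee_pos: [604.5, 142.4, 60.2]
orientation: [[-0.03, 1.0, 0.005], [1.0, 0.03, 0.002], [0.002, 0.005, -1.0]]
force: [6.0, 5.1, 4.4]
opening: 55.5
grasp_force: 30.0
```

Call:
{"method": "play_rows", "body": {
  "moves": [
    [[0,0,-6,0,0,0],[0,0,-22,0,0,0],[0,0,-48,0,0,0],[0,0,-75,0,0,0],[0,0,-95,0,0,0]]
  ]
}}

```text
t: 12.73
ee_pos: [602.6, 142.2, 155.7]
orientation: [[-0.03, 1.0, -0.001], [1.0, 0.03, -0.0], [-0.0, -0.001, -1.0]]
force: [0.8, 0.8, -2.1]
opening: 55.5
grasp_force: 30.0
```

```bash
python3 - <<'E'
from h import *
im=snapshot("scene")[:,:,::-1]
cv2.imwrite("pics/scene1.png",im)
to(505,-260,155,84)
E
```

```text
t 12.7833 pos [604.  142.3 159.5] shift [-399.1 -111.3    3.8] [ 0.34 -0.02  7.75] F [ 1.1 -0.4  2. ] open 55.3 grip 30.0
```

View pics/scene1.png

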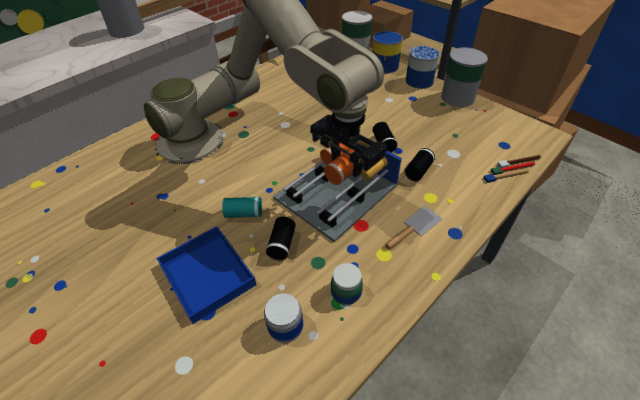

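The scene view shows the reject held clear above the cradle at (338,163). Now over to the tray (205,272).

Call:
{"method": "play_rows", "body": {
  "moves": [
    [[-12,-3,-4,0,0,0],[-40,-11,-8,0,0,0],[-72,-20,-8,0,0,0],[-105,-29,-8,0,0,0],[-140,-39,-8,0,0,0]]
  ]
}}

```text
t: 13.2
ee_pos: [566.4, -0.5, 160.1]
orientation: [[-0.031, 1.0, -0.004], [1.0, 0.031, 0.001], [0.001, -0.004, -1.0]]
force: [1.1, -0.3, -1.6]
opening: 55.2
grasp_force: 30.0
```

Call:
{"method": "play_rows", "body": {
  "moves": [
    [[-35,-10,0,0,0,0],[-70,-20,0,0,0,0],[-105,-30,0,0,0,0],[-140,-40,0,0,0,0],[-172,-48,0,0,0,0]]
  ]
}}

```text
t: 13.62
ee_pos: [523.2, -174.4, 160.1]
orientation: [[-0.03, 1.0, -0.004], [1.0, 0.03, 0.002], [0.002, -0.004, -1.0]]
force: [0.8, 0.3, -2.3]
opening: 55.5
grasp_force: 30.0
```

Call:
{"method": "play_rows", "body": {
  "moves": [
    [[-30,-8,0,0,0,2],[-55,-15,0,0,0,4],[-73,-20,0,0,0,6],[-83,-22,0,0,0,7.7],[-87,-23,0,0,0,7.7]]
  ]
}}

```text
t: 14.03
ee_pos: [503.9, -261.3, 160.4]
orientation: [[0.107, 0.994, -0.002], [0.994, -0.107, 0.002], [0.001, -0.002, -1.0]]
force: [-0.2, 0.1, -2.9]
opening: 55.7
grasp_force: 30.0
```

```bash
python3 - <<'E'
from h import *
p=ray_z("scene",[[158,263],[218,229],[256,287],[194,320]],35); print(p.round(), p.mean(0).round())
p=ray_z("top",[[412,201],[473,207],[466,283],[401,274]],35); print(p.round(), p.mean(0).round())
to(505,-262,19,84)
E
```

```text
[[ 413. -335.   35.]
 [ 431. -167.   35.]
 [ 640. -204.   35.]
 [ 607. -353.   35.]] [ 522. -265.   35.]
[[ 610. -189.   35.]
 [ 597. -358.   35.]
 [ 392. -336.   35.]
 [ 413. -160.   35.]] [ 503. -260.   35.]
t 14.0333 pos [ 503.9 -261.3  160.4] shift [ -0.8   1.5 141.4] [-0.14 -0.08 -0.15] F [-0.2  0.1 -2.9] open 55.7 grip 30.0
```

Call:
{"method": "play_rows", "body": {
  "moves": [
    [[0,2,10,0,0,0],[0,4,32,0,0,0],[0,5,56,0,0,0],[0,5,78,0,0,0],[0,5,95,0,0,0]]
  ]
}}

```text
t: 14.45
ee_pos: [509.7, -258.5, 64.1]
orientation: [[0.101, 0.995, -0.002], [0.995, -0.101, 0.002], [0.002, -0.003, -1.0]]
force: [0.4, -0.2, -2.4]
opening: 55.7
grasp_force: 30.0
```

Call:
{"method": "play_rows", "body": {
  "moves": [
    [[0,0,12,0,0,0],[0,0,23,0,0,0],[0,0,32,0,0,0],[0,0,38,0,0,0],[0,0,42,0,0,0]]
  ]
}}

```text
t: 14.87
ee_pos: [510.1, -259.7, 23.8]
orientation: [[0.103, 0.995, -0.001], [0.995, -0.103, 0.001], [0.001, -0.001, -1.0]]
force: [-0.2, 0.2, -1.8]
opening: 55.5
grasp_force: 30.0
```

Call:
{"method": "play_rows", "body": {
  "moves": [
    [[0,0,2,0,0,0],[0,0,3,0,0,0],[0,0,3,0,0,0]]
  ]
}}

```text
t: 15.12
ee_pos: [510.3, -260.6, 21.9]
orientation: [[0.104, 0.995, 0.0], [0.995, -0.104, -0.0], [-0.0, 0.0, -1.0]]
force: [-0.4, -0.3, -2.7]
opening: 55.7
grasp_force: 30.0
```

Lower until the force shows floor contact.

Call:
{"method": "play_rows", "body": {
  "moves": [
    [[0,0,1,0,0,0],[0,0,2,0,0,0],[0,0,3,0,0,0],[0,0,3,0,0,0]]
  ]
}}

```text
t: 15.45
ee_pos: [510.2, -260.6, 18.7]
orientation: [[0.104, 0.995, 0.0], [0.995, -0.104, 0.0], [0.0, 0.0, -1.0]]
force: [0.0, -0.6, -2.5]
opening: 55.4
grasp_force: 30.0
```

Call:
{"method": "play_rows", "body": {
  "moves": [
    [[0,0,1,0,0,0],[0,0,2,0,0,0],[0,0,2,0,0,0]]
  ]
}}

```text
t: 15.7
ee_pos: [510.3, -260.7, 18.3]
orientation: [[0.104, 0.995, 0.001], [0.995, -0.104, -0.001], [-0.001, 0.001, -1.0]]
force: [-4.4, 2.6, 13.2]
opening: 55.7
grasp_force: 30.0
```

Contact with the floor. Ease off 2 mm, open, and rise.

Call:
{"method": "play_rows", "body": {
  "moves": [
    [[0,0,-1.5,0,0,0],[0,0,-1.5,0,0,0]]
  ]
}}

```text
t: 15.87
ee_pos: [510.4, -260.7, 18.6]
orientation: [[0.104, 0.995, 0.001], [0.995, -0.104, -0.0], [-0.0, 0.001, -1.0]]
force: [1.7, 0.3, -1.4]
opening: 55.5
grasp_force: 30.0
```

Call:
{"method": "play_rows", "body": {
  "moves": [
    [[0,0,0,0,0,0],[0,0,0,0,0,0],[0,0,0,0,0,0],[0,0,0,0,0,0]]
  ],
  "fingers": 78
}}

```text
t: 16.2
ee_pos: [510.2, -260.7, 18.2]
orientation: [[0.104, 0.995, 0.0], [0.995, -0.104, -0.0], [-0.0, 0.0, -1.0]]
force: [0.6, -0.4, -0.3]
opening: 77.7
grasp_force: 0.0
```

Call:
{"method": "play_rows", "body": {
  "moves": [
    [[0,0,-5,0,0,0],[0,0,-20,0,0,0],[0,0,-45,0,0,0],[0,0,-75,0,0,0],[0,0,-100,0,0,0]]
  ]
}}

```text
t: 16.62
ee_pos: [510.2, -260.6, 120.3]
orientation: [[0.104, 0.995, 0.001], [0.995, -0.104, -0.0], [-0.0, 0.001, -1.0]]
force: [0.3, 0.8, 0.9]
opening: 77.8
grasp_force: 0.0
```

Call:
{"method": "play_rows", "body": {
  "moves": [
    [[-10,-15,-30,0,0,0],[-30,-30,-60,0,0,0],[-60,-40,-90,0,0,0],[-90,-50,-100,0,0,0],[-100,-50,-100,0,0,0]]
  ]
}}

```text
t: 17.03
ee_pos: [448.9, -358.7, 221.9]
orientation: [[0.107, 0.994, 0.004], [0.994, -0.107, -0.006], [-0.005, 0.004, -1.0]]
force: [-0.9, 0.4, -0.9]
opening: 77.9
grasp_force: 0.0
```

```bash
python3 - <<'E'
from h import *
im=snapshot("scene")[:,:,::-1]
cv2.imwrite("pics/end.png",im)
im=snapshot("top");cv2.imwrite("pics/endtop.png",im[:,:,::-1])
E
```

```text
(no output)
```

View pics/end.png

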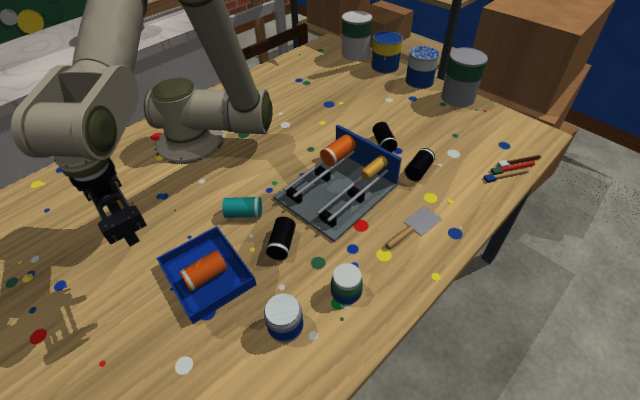

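View pics/endtop.png

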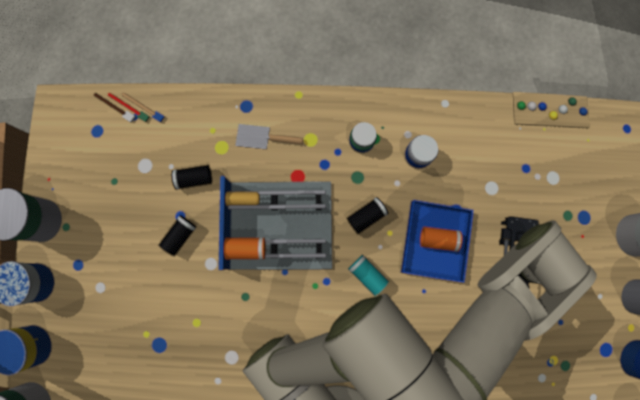

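The reject lies on its side in the tray (top view (441,239)). The good sleeve is home at (243,248), and the bystanders are where they were.

```bash
python3 -c "
from cell import *
print(sign_off())"
```

```text
the job is handed in; nothing more can be done
None
```

The job is handed in at about 17 s of the 61 s; no verdict came back. Both sleeves were tried: the fitting one is home in the y = +65 mm cradle, the tight one from y = -65 mm lies on its side in the tray, and the tub, can and spatula look unmoved in the final pictures.

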